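Clamp the brass mould in its holder

ROBOT

A 7-joint arm with a two-finger parallel gripper is mounted at the origin on a cart in front of the work surface, level with it; the furniture and walls round the work are solid. World frame = base frame: x ahead of the robot, y to its left, z up, the work surface at z = 0. Lengths are in m, angles in rad, forces in N, time in s.
With the tool pointing down it reaches from about 0.425 to 1.025 m from the base axis. Payload 9.4 kg.
Tool frame: the origin (TCP) lies on the centre line of the jaws, within the pads' length; the fingertips stand 22 mm ahead of it and the grasp point (between the pads) lies 3 mm ahead of it; z points along the fingers, y is the line along which they close (so a half turn about z gives the same grasp; the last joint's range is limited). The gripper opens to 85 mm and grips with 20 to 120 N. Pads are 22 mm wide; open, the fingers measure 114 mm over their backs; the gripper's body (76 mm by 85 mm) begins 54 mm behind the grasp point. The pads swing forward as they close: fully open they stand 13 mm farther back than shut.
Start: joints at [-1.219, 0.599, -0.003, 1.599, 0.002, 0.943, -0.08], TCP at [0.301, 0.659, 0.253] pointing down, gripper open.
Joint ranges: [-2.57, 2.57], [-0.35, 1.97], [-1.29, 1.29], [0.11, 2.56], [-1.05, 4.19], [0.11, 1.86], [-2.63, 2.63]. Speed limits (rad/s): [2.22, 2.22, 3.01, 3.01, 3.14, 3.14, 3.14].

INTERFACE

Orientations are given as a rotation vector (axis times angle).
In Python, from plant import sensors, get_image, job, finder gives the robot as it stands. The module is installed in compiled form; this text tells all that it offers.
- The arm moves only by the tool jog_arm, never from a script. Its argument "rows" is a list of rows, each an object of numbers: "grip": the closure, from -1 (fully open) to 1 (shut); "tx", "ty", "tz": the shift along the world's x, y, z in m; "rx", "ry", "rz": the turn, a rotation vector about the world's x, y, z in degrees. A call has 1 to 8 rows; each row is the pose to reach, as a shift and turn from the pose commanded when the call began; what a row does not reach only later rows make up. A row lasts 1/10 s, in which the tool goes at most 50 mm and 8.59 degrees, less where a joint would pass 70% of its speed; a pose out of reach is approached as far as the arm can. A call with a gripper value outside its range is refused whole. The fingers move at their own pace and stop on an object; "squeeze" is the grip in N (left out, the last holds). Time passes only in rows, so rows that repeat a pose let the fingers close. It gives the time, the measured TCP pose, the force, the opening and the grip force at its end, in the units of the state.
- sensors.read_state(): the state, without advancing time (a new reading comes with each control period).
- get_image(name): name is "side" or "top" or "wrist"; returns a dict with "pixels" (384x512x3 uint8, red, green, blue), "intrinsics" (3x3 intrinsics, pixels), "view" (4x4, takes a point from world to camera coordinates); the wrist camera has in their place "hand_eye" (4x4, takes a point from camera to tool coordinates, whose origin is the TCP and whose axes are the flange's). Camera axes: x right, y up, looking along -z (the intrinsics and any distortion apply to the point x, -y, -z); pixel columns grow to the right and rows downward; lengths in m; the calibration is good to about 2 mm. A picture is of the moment at which its call begins: read the wrist's pose just before it. There is no depth.
- job.finish_job(): hands the job in; it is judged then, once.
Trained networks look in the newest picture that a camera, given by its name, has taken for a name from the list of things; names that differ only in an ending like _2 or _b are one class to them, and where a whole thing is asked for, a point or a joint stands for the part that bears it (a point fixed in the world has none). Each returns a list of dicts, best first, with "score" (0 to 1); they miss things now and then, are a little off and sometimes report something else, mostly with a low value. They report only what shows in the picture. A call takes as long as a camera call. They do not tell look-alikes from the thing itself.
- finder.recognise(camera, query): "at" ([column, row] in pixels, amid what is visible of it).
- finder.masks_of(camera, query): "mask" (384x512 bool, what is visible of it) and "at" ([column, row] in pixels, amid what is visible of it).
- finder.landmark_of(camera, query): "at" ([column, row] in pixels: a listed point, or the origin of a listed thing).
The state is a dict: "time_s": time; "joints": joint angles; "qd": joint speeds; "effort": joint torques, N m; "tool_pos": TCP position; "tool_rot": TCP orientation; "contact_force": force on the tool from outside, world axes, zero at the start; "ft_torque": the same for the moment, N m; "gripper_width": finger opening in m; "grip_force": force on a finger pad.
Only numpy, scipy, OpenCV 4.12 (cv2) and the standard library are available. Lean on these libraries where they do the work, as an engineer would, in place of code of your own. Each camera call takes 0.05 s, during which the arm holds its last target. There are 200 camera calls.

TASK

Set the small plain brass mould upright into the round pocket of the mould holder so that it sits fully home. Then push the holder's button down until its over-centre clamp snaps and the pawl stays locked over the mould's rim. Go by feel: the button's height varies, and pushing hard once it has bottomed damages the clamp; leave the other things on the bench alone.

Things in the scene. Friction and masses are not known exactly. Their poses are not given: they have to be found in the camera images.
- brass_mould: the plain brass cylinder, 42 mm diameter, 38 mm high, 0.2 to 0.37 kg, with a dark bore drawn in its flat, solid top; it stands upright on the worktop; origin at the centre of its underside, z up. The larger fluted mould is not wanted.
- holder: mould holder, fixed to the worktop, yaw varies: dark steel plate 84 mm (own x) by 164 mm (own y) by 16 mm thick, origin at the centre of its underside. Round pocket towards its -y end; towards its +y end a grey clamp housing (40 x 38 mm, top 60 mm above the worktop) with a guide block reaching to y = 22 mm. No part of it may be loaded with more than 25 N.
- pocket (a point): centre of the pocket's floor, at [0, -40, 6] mm in the holder's frame. The pocket is round, 45 mm diameter, 10 mm deep (rim 16 mm above the worktop). The mould is home when its underside lies on this floor; its top is then 2.5 mm below the pawl's underside.
- clamp_axis (a point): centre of the housing's top, at [0, 50, 60] mm in the holder's frame, on the button's vertical axis. Button: dark steel mushroom, 30 mm diameter, on a threaded sleeve whose height is set by hand and not measured: its flat top lies anywhere from 82 to 102 mm above the worktop. It goes straight down 6.5 mm to a hard stop; released before the snap it springs back.
- pawl (a joint): slide of the flat steel pawl (14 mm wide, underside 46.5 mm above the worktop), driven by the button: 0 = drawn back, nose 8 mm clear of the seated mould; 0.016 = locked, nose 8 mm over its rim. Button force: 2 N rising to a peak of about 9 N near 2.5 mm of travel, falling to nothing near 5 mm, where it snaps to the end by itself and stays. A mould not home blocks it.
- optic_mould: a bystander: larger fluted brass mould, 60 mm diameter, 57 mm high; origin at the centre of its underside; leave it alone
- cork_block: a bystander: cork block, 45 x 60 x 35 mm; origin at the centre of its underside; leave it alone
- graphite_block: a bystander: black graphite block, 50 x 70 x 22 mm; origin at the centre of its underside; leave it alone
Things that resemble listed ones, but are neither listed nor needed, are in the scene too. Leave any green or red look-alike of the brass_mould alone.

How it is judged:
On the way, in this order (a step that is already met when the one before it is completed fails the run):
1. the mould sits home in the pocket with the pawl still drawn back (horizontal distance between brass_mould and pocket below 0.004 m and z of brass_mould in the frame of pocket below 0.003 m and angle between brass_mould's own z axis and vertical below 0.06 rad and value of joint pawl below 0.006 m), for 0.2 s.
2. the clamp has snapped and the pawl is locked over the mould's rim (horizontal distance between brass_mould and pocket below 0.004 m and z of brass_mould in the frame of pocket below 0.003 m and angle between brass_mould's own z axis and vertical below 0.06 rad and value of joint pawl above 0.0145 m), for 0.2 s.
At the end, for the whole second after the job is handed in: the brass mould is upright (within 0.06 rad) and at rest in the pocket, its axis within 4 mm of the pocket's and its underside within 3 mm of the pocket's floor, and the pawl is locked over its rim (more than 14.5 mm out) (all of step 2 and linear speed of brass_mould below 0.02 m/s); the robot touches nothing.
It fails at once if the robot pushes on the holder (its button included) with more than 25 N (contact force between any of the fingers, the arm and holder above 25 N).
It fails at once if the mould is forced against the holder with more than 25 N (contact force between brass_mould and holder above 25 N).
It fails at once if another thing on the bench is shifted by more than 15 mm (distance of any of optic_mould, cork_block, graphite_block from where it was at the start of the episode above 0.015 m).
It also fails if it takes over 62 s, if anything falls off the work surface, if the arm or the gripper's body presses on something with over 40 N, if the wrist force passes 120 N, or if a joint passes its speed limit or range.

## Working session

There is one attempt and no reset: what is moved stays moved. The work goes in short steps, Python scripts to look and compute and a tool call to move; the robot and the scene stay as the last step left them, time stands still between calls to the robot, and variables do not carry over. Pictures are saved under pics/ and viewed, at most 10 in all, crops included, and the job is handed in when it is done.

Besides the shell and the picture viewer there is one more tool, called after ">>>" by a JSON object that holds its "api" and its "payload". jog_arm: Moves the arm, as the interface text tells. Its arguments: {"type":"object","properties":{"rows":{"type":"array"},"squeeze":{"type":"number"}},"required":["rows"]}

```bash
mkdir -p pics; cat > h.py <<'E'
import numpy as np, cv2
from plant import sensors, get_image, job, finder
from scipy.spatial.transform import Rotation as R
def cam(name):
    s=sensors.read_state(); im=get_image(name)
    if name=="wrist":
        T=np.eye(4);T[:3,:3]=R.from_rotvec(s["tool_rot"]).as_matrix();T[:3,3]=s["tool_pos"]
        im["c2w"]=T@np.array(im["hand_eye"])
    else: im["c2w"]=np.linalg.inv(np.array(im["view"]))
    return im
def topl(im,px,z):
    K=np.array(im["intrinsics"]);d=np.linalg.solve(K,[px[0],px[1],1.]);d=d*[1,-1,-1]
    o=im["c2w"][:3,3];d=im["c2w"][:3,:3]@d
    return (o+d*(z-o[2])/d[2])
def proj(im,p):
    q=np.linalg.inv(im["c2w"])@np.append(p,1);q=q[:3]*[1,-1,-1];q=np.array(im["intrinsics"])@q
    return q[:2]/q[2]
def save(im,n,crop=None,f=1):
    a=im["pixels"][:,:,::-1]
    if crop: a=a[crop[1]:crop[3],crop[0]:crop[2]]
    cv2.imwrite("pics/"+n,cv2.resize(a,None,fx=f,fy=f,interpolation=cv2.INTER_CUBIC))
E
python3 - <<'E'
from h import *
s=sensors.read_state();print(s["tool_pos"],s["tool_rot"],s["time_s"],s["contact_force"])
for c in("top","side"):
    im=cam(c);save(im,c+"1.png",f=1.5)
    print(c,im["c2w"][:3,3],[k for k in im])
    for q,z in(("brass_mould",0),("holder",0),("pocket",.006),("clamp_axis",.06),("optic_mould",0),("cork_block",0),("graphite_block",0)):
        for r in finder.landmark_of(c,q)[:3]:print(q,round(r["score"],2),np.round(r["at"]),topl(im,r["at"],z).round(3)[:2])
E
```

```text
[0.30127822 0.65896024 0.25241739] [-6.68242078e-01 -3.06952752e+00  2.41192981e-03] 0.0 [-0.39015821  0.329202   -0.57566612]
top [ 0.38222943 -0.0211895   1.36431825] ['pixels', 'intrinsics', 'view', 'c2w']
brass_mould 0.6 [138. 186.] [0.561 0.417]
brass_mould 0.51 [140. 164.] [0.65  0.408]
brass_mould 0.44 [200. 210.] [0.464 0.179]
holder 0.91 [326. 194.] [ 0.517 -0.307]
holder 0.36 [201. 211.] [0.462 0.176]
pocket 0.95 [333. 196.] [ 0.509 -0.332]
clamp_axis 0.84 [316. 191.] [ 0.522 -0.258]
optic_mould 0.76 [205. 173.] [0.608 0.158]
cork_block 0.65 [367. 177.] [ 0.58  -0.472]
graphite_block 0.82 [276. 230.] [ 0.383 -0.11 ]
side [0.53876543 0.95749111 0.71337133] ['pixels', 'intrinsics', 'view', 'c2w']
brass_mould 0.81 [272. 242.] [0.478 0.168]
brass_mould 0.67 [203. 312.] [0.642 0.402]
brass_mould 0.61 [235. 321.] [0.57  0.424]
holder 0.76 [256. 157.] [ 0.518 -0.301]
pocket 0.75 [255. 152.] [ 0.525 -0.329]
clamp_axis 0.69 [254. 144.] [ 0.528 -0.296]
optic_mould 0.75 [226. 236.] [0.605 0.145]
optic_mould 0.75 [276. 243.] [0.469 0.171]
optic_mould 0.61 [254. 159.] [ 0.527 -0.288]
cork_block 0.63 [241. 137.] [ 0.582 -0.467]
graphite_block 0.58 [302. 191.] [ 0.371 -0.082]
```

View pics/top1.png

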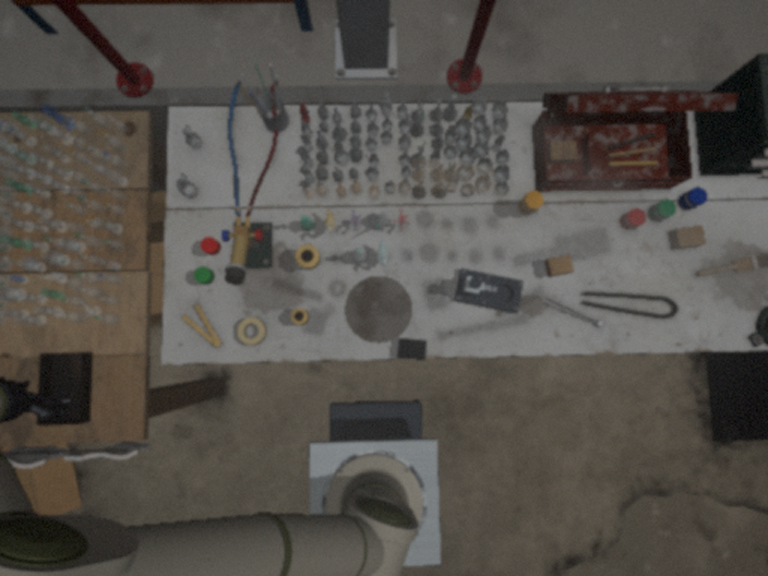

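View pics/side1.png

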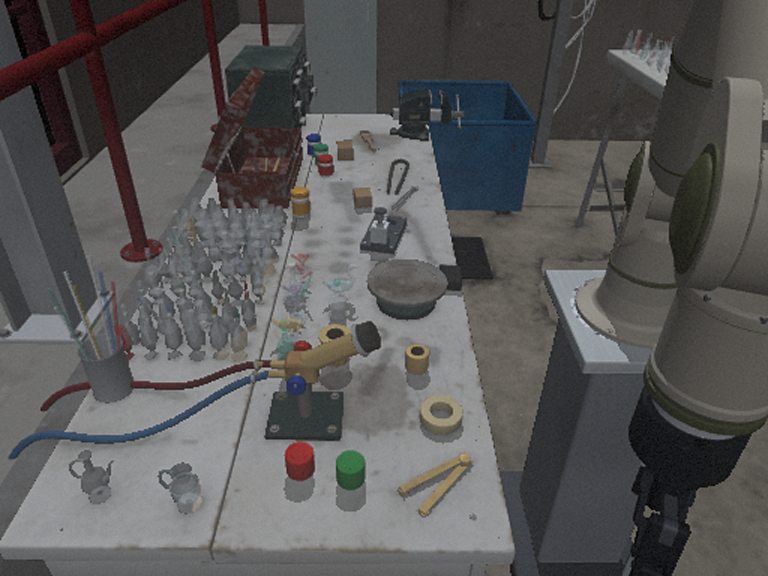

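The top view at 768x576 shows these candidates:
- Plain brass cylinder at (300,317): right colour and the small size, so this is the mould.
- Fluted mould at (306,257): larger, not wanted.
- Red cylinder at (210,245) and green at (204,275): look-alikes, to be left alone.
- Flat brass ring at (251,331): not a cylinder.

The holder is at (488,290). The side view agrees, with the mould at (417,358) and the holder at (383,232). I'll move over the mould and confirm it in a wrist crop.

>>> {"api": "jog_arm", "payload": {"rows": [{"tx": 0.05,"ty": -0.16,"rz": -8,"grip": -1},{"tx": 0.09,"ty": -0.3,"rz": -16},{"tx": 0.12,"ty": -0.4,"rz": -25},{"tx": 0.13,"ty": -0.48,"rz": -33},{"tx": 0.13,"ty": -0.48,"rz": -42},{"tx": 0.13,"ty": -0.48,"rz": -50},{"tx": 0.13,"ty": -0.48,"rz": -58},{"tx": 0.13,"ty": -0.48,"rz": -66}]}}

```text
validation failed for argument at $.ro...
```

>>> {"api": "jog_arm", "payload": {"rows": [{"rz": -8},{"rz": -8},{"rz": -8},{"rz": -8}]}}

```text
validation failed for argument at $.ro...
```

```bash
python3 - <<'E'
from h import *
s=sensors.read_state();print(s["tool_pos"],s["tool_rot"],s["time_s"],s["contact_force"],s["joints"],R.from_rotvec(s["tool_rot"]).as_matrix().round(3))
im=cam("wrist");save(im,"w1.png",f=1.5);print(im["c2w"].round(3))
for q in("brass_mould","optic_mould"):
    for r in finder.landmark_of("wrist",q)[:3]:print(q,round(r["score"],2),np.round(r["at"]),topl(im,r["at"],0).round(4)[:2])
for r in finder.masks_of("wrist","brass_mould")[:2]:
    m=r["mask"];print(r["score"],r["at"],m.sum(),cv2.boundingRect(m.astype(np.uint8)))
E
```

```text
[0.30142283 0.65936414 0.2532806 ] [ 6.68305641e-01  3.06964843e+00 -1.45543874e-06] 0.8 [-0.2520659   1.22631366  0.59960187] [-1.21870632  0.59928515 -0.00252884  1.59941242  0.00180766  0.9428933
 -0.07979778] [[-0.909  0.416  0.   ]
 [ 0.416  0.909 -0.   ]
 [-0.     0.    -1.   ]]
[[ 0.415 -0.872 -0.259  0.236]
 [ 0.91   0.398  0.119  0.69 ]
 [-0.001 -0.286  0.958  0.375]
 [ 0.     0.     0.     1.   ]]
```

>>> {"api": "jog_arm", "payload": {"rows": [{"tx": 0.02,"ty": -0.045,"tz": 0,"rx": 0,"ry": 0,"rz": -8,"grip": -1},{"tx": 0.035,"ty": -0.09,"tz": 0,"rx": 0,"ry": 0,"rz": -16,"grip": -1},{"tx": 0.13,"ty": -0.48,"tz": 0,"rx": 0,"ry": 0,"rz": -25,"grip": -1},{"tx": 0.13,"ty": -0.48,"tz": 0,"rx": 0,"ry": 0,"rz": -33,"grip": -1},{"tx": 0.13,"ty": -0.48,"tz": 0,"rx": 0,"ry": 0,"rz": -42,"grip": -1},{"tx": 0.13,"ty": -0.48,"tz": 0,"rx": 0,"ry": 0,"rz": -50,"grip": -1},{"tx": 0.13,"ty": -0.48,"tz": 0,"rx": 0,"ry": 0,"rz": -58,"grip": -1},{"tx": 0.13,"ty": -0.48,"tz": 0,"rx": 0,"ry": 0,"rz": -66,"grip": -1}]}}

```text
time_s: 1.8
tool_pos: [0.4077, 0.2761, 0.2536]
tool_rot: [-2.238, -2.204, -0.001]
contact_force: [1.2, 0.5, -0.0]
gripper_width: 0.0857
grip_force: 0.0
```

>>> {"api": "jog_arm", "payload": {"rows": [{"tx": 0.03,"ty": -0.04,"tz": 0,"rx": 0,"ry": 0,"rz": -5,"grip": -1},{"tx": 0.055,"ty": -0.08,"tz": -0.02,"rx": 0,"ry": 0,"rz": -9,"grip": -1},{"tx": 0.055,"ty": -0.08,"tz": -0.05,"rx": 0,"ry": 0,"rz": -9,"grip": -1},{"tx": 0.055,"ty": -0.08,"tz": -0.05,"rx": 0,"ry": 0,"rz": -9,"grip": -1}]}}

```text
time_s: 2.2
tool_pos: [0.4617, 0.1962, 0.2012]
tool_rot: [-2.401, -2.025, 0.007]
contact_force: [-0.3, 0.6, 0.7]
gripper_width: 0.0853
grip_force: 0.0
```

```bash
python3 - <<'E'
from h import *
s=sensors.read_state();print(s["tool_pos"],s["tool_rot"],s["time_s"],s["contact_force"],s["joints"])
im=cam("wrist");save(im,"w1.png",f=1.5);print(im["c2w"].round(3))
for r in finder.landmark_of("wrist","brass_mould")[:3]:print(round(r["score"],2),np.round(r["at"]),topl(im,r["at"],0).round(4)[:2])
for r in finder.masks_of("wrist","brass_mould")[:2]:
    m=r["mask"];print(r["score"],r["at"],m.sum(),cv2.boundingRect(m.astype(np.uint8)))
E
```

```text
[0.46168831 0.19617805 0.20115016] [-2.40128227 -2.02493395  0.00678319] 2.2 [-0.2542011   0.60604318  0.67726521] [-0.7638177   0.42934265  0.34271016  2.16877967 -0.25496644  0.58507892
 -0.4052013 ]
[[ 0.986  0.16   0.051  0.474]
 [-0.168  0.944  0.284  0.268]
 [-0.003 -0.289  0.957  0.322]
 [ 0.     0.     0.     1.   ]]
0.75 [261. 185.] [0.4643 0.1798]
0.84 [260.9, 193.7] 1711 (240, 169, 43, 50)
```

View pics/w1.png

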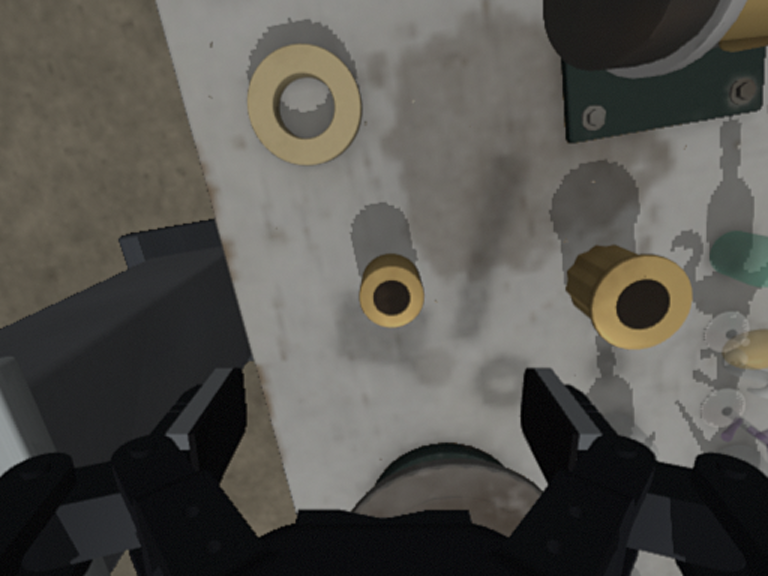

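The wrist view shows the plain brass cylinder at (391,295), with a dark bore and smooth sides. The bigger fluted mould at (640,298) and the flat ring at (305,105) are not it, so the target is confirmed. Next I'll refine its position from the rim of its top.

```bash
python3 - <<'E'
from h import *
im=cam("wrist");s=sensors.read_state()
for px in((261.5,197.5),(240,198),(282.5,198),(261.5,219)):print(topl(im,px,.038).round(4))
# dark bore centre
g=cv2.cvtColor(im["pixels"],cv2.COLOR_RGB2GRAY)[180:215,242:282]
m=(g<60).astype(np.uint8);n,l,st,c=cv2.connectedComponentsWithStats(m);k=1+st[1:,4].argmax();p=c[k]+[242,180];print(st[k],p,topl(im,p,.038).round(4))
E
```

```text
[0.4655 0.1799 0.038 ]
[0.4449 0.1828 0.038 ]
[0.4854 0.1761 0.038 ]
[0.462 0.158 0.038]
[  6  10  24  22 417] [259.7793765  200.41966427] [0.4634 0.1773 0.038 ]
```

>>> {"api": "jog_arm", "payload": {"rows": [{"tx": 0.003,"ty": -0.017,"tz": -0.04,"rx": 0,"ry": 0,"rz": 0,"grip": -1},{"tx": 0.003,"ty": -0.017,"tz": -0.08,"rx": 0,"ry": 0,"rz": 0,"grip": -1},{"tx": 0.003,"ty": -0.017,"tz": -0.12,"rx": 0,"ry": 0,"rz": 0,"grip": -1},{"tx": 0.003,"ty": -0.017,"tz": -0.15,"rx": 0,"ry": 0,"rz": 0,"grip": -1},{"tx": 0.003,"ty": -0.017,"tz": -0.167,"rx": 0,"ry": 0,"rz": 0,"grip": -1},{"tx": 0.003,"ty": -0.017,"tz": -0.167,"rx": 0,"ry": 0,"rz": 0,"grip": -1}]}}

```text
time_s: 3.0
tool_pos: [0.465, 0.1819, 0.0352]
tool_rot: [-2.396, -2.03, 0.002]
contact_force: [-0.0, 0.3, -0.3]
gripper_width: 0.0851
grip_force: 0.0
```

>>> {"api": "jog_arm", "payload": {"rows": [{"tx": 0,"ty": 0,"tz": 0,"rx": 0,"ry": 0,"rz": 0,"grip": 1},{"tx": 0,"ty": 0,"tz": 0,"rx": 0,"ry": 0,"rz": 0,"grip": 1},{"tx": 0,"ty": 0,"tz": 0,"rx": 0,"ry": 0,"rz": 0,"grip": 1},{"tx": 0,"ty": 0,"tz": 0,"rx": 0,"ry": 0,"rz": 0,"grip": 1},{"tx": 0,"ty": 0,"tz": 0,"rx": 0,"ry": 0,"rz": 0,"grip": 1},{"tx": 0,"ty": 0,"tz": 0,"rx": 0,"ry": 0,"rz": 0,"grip": 1}], "squeeze": 25}}

```text
time_s: 3.6
tool_pos: [0.4656, 0.1815, 0.0376]
tool_rot: [-2.398, -2.029, -0.003]
contact_force: [-1.2, 0.5, 9.1]
gripper_width: 0.0414
grip_force: 24.0
```

>>> {"api": "jog_arm", "payload": {"rows": [{"tx": 0,"ty": 0,"tz": 0.03,"rx": 0,"ry": 0,"rz": 0,"grip": 1},{"tx": 0,"ty": 0,"tz": 0.07,"rx": 0,"ry": 0,"rz": 0,"grip": 1},{"tx": 0,"ty": 0,"tz": 0.12,"rx": 0,"ry": 0,"rz": 0,"grip": 1},{"tx": 0,"ty": -0.02,"tz": 0.17,"rx": 0,"ry": 0,"rz": 0,"grip": 1},{"tx": 0,"ty": -0.05,"tz": 0.21,"rx": 0,"ry": 0,"rz": 0,"grip": 1},{"tx": 0.01,"ty": -0.09,"tz": 0.22,"rx": 0,"ry": 0,"rz": 0,"grip": 1},{"tx": 0.015,"ty": -0.14,"tz": 0.22,"rx": 0,"ry": 0,"rz": 0,"grip": 1},{"tx": 0.02,"ty": -0.19,"tz": 0.22,"rx": 0,"ry": 0,"rz": 0,"grip": 1}]}}

```text
time_s: 4.4
tool_pos: [0.4852, -0.0097, 0.2577]
tool_rot: [2.396, 2.03, 0.004]
contact_force: [1.5, 0.0, -4.5]
gripper_width: 0.0409
grip_force: 28.1
```

>>> {"api": "jog_arm", "payload": {"rows": [{"tx": 0.0,"ty": -0.05,"tz": 0,"rx": 0,"ry": 0,"rz": 0,"grip": 1},{"tx": 0.01,"ty": -0.1,"tz": 0,"rx": 0,"ry": 0,"rz": 0,"grip": 1},{"tx": 0.01,"ty": -0.15,"tz": 0,"rx": 0,"ry": 0,"rz": 0,"grip": 1},{"tx": 0.02,"ty": -0.2,"tz": 0,"rx": 0,"ry": 0,"rz": 0,"grip": 1},{"tx": 0.02,"ty": -0.25,"tz": 0,"rx": 0,"ry": 0,"rz": 0,"grip": 1},{"tx": 0.025,"ty": -0.3,"tz": 0,"rx": 0,"ry": 0,"rz": 0,"grip": 1},{"tx": 0.025,"ty": -0.35,"tz": 0,"rx": 0,"ry": 0,"rz": 0,"grip": 1},{"tx": 0.025,"ty": -0.35,"tz": 0,"rx": 0,"ry": 0,"rz": 0,"grip": 1}]}}

```text
time_s: 5.2
tool_pos: [0.508, -0.3663, 0.2572]
tool_rot: [2.404, 2.016, -0.005]
contact_force: [-1.5, 0.1, -3.1]
gripper_width: 0.0414
grip_force: 27.9
```

```bash
python3 - <<'E'
from h import *
im=cam("wrist");s=sensors.read_state();print(s["tool_pos"],s["tool_rot"],s["time_s"],s["contact_force"],s["joints"],s["gripper_width"])
save(im,"w2.png",f=1.5)
for q,z in(("holder",0),("pocket",.006),("clamp_axis",.06),("brass_mould",.21)):
    for r in finder.landmark_of("wrist",q)[:2]:print(q,round(r["score"],2),np.round(r["at"],1),topl(im,r["at"],z).round(4))
E
```

```text
[ 0.5085091  -0.36276853  0.25662332] [ 2.40398175  2.02024241 -0.00254524] 5.25 [-0.25153114  0.08869676 -3.52684682] [ 0.24052703  0.50206906  0.4283889   1.85543358 -0.26910524  0.84023473
  0.63006051] 0.04077754761368307
holder 0.81 [257.5 108.7] [ 0.5218 -0.3069  0.    ]
pocket 0.73 [253.8 140.3] [ 0.5112 -0.3416  0.006 ]
clamp_axis 0.89 [256.5  53.4] [ 0.5293 -0.2552  0.06  ]
clamp_axis 0.33 [323.7 240.3] [ 0.5701 -0.4578  0.06  ]
brass_mould 0.67 [258.  245.4] [ 0.508 -0.377  0.21 ]
brass_mould 0.56 [256.8 105.6] [ 0.5211 -0.298   0.21  ]
```

View pics/w2.png

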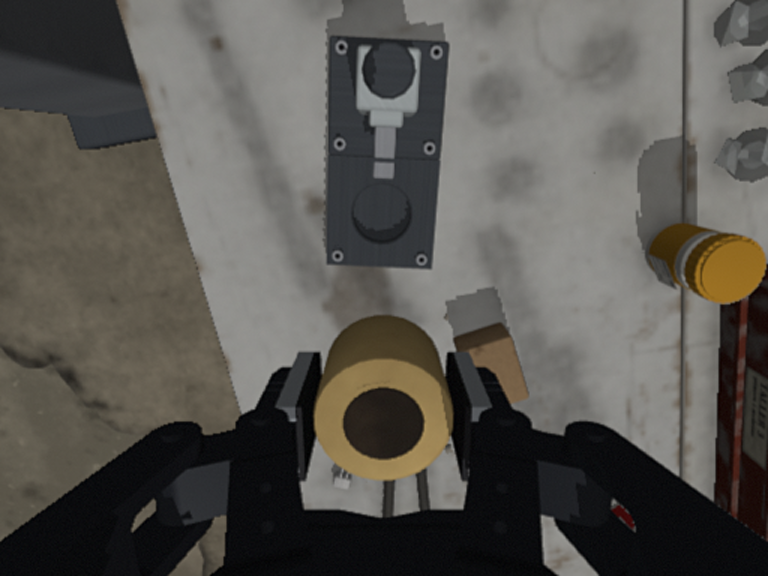

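The wrist view shows the holder plate with corners near (328,37), (449,41), (432,269) and (327,264). The pocket is at (382,212), the button at (388,71), and the pawl is drawn back. The mould is held upright, and the cork block at (490,360) is clear.

```bash
cat > m.py <<'E'
from h import *
from scipy.optimize import least_squares
im=cam("wrist");s=sensors.read_state();print(s["tool_pos"],s["contact_force"])
g=cv2.cvtColor(im["pixels"],cv2.COLOR_RGB2GRAY)
c=np.array([(328,37),(449,41),(432,269),(327,264)],np.float32)/1.5
c=cv2.cornerSubPix(g,c.reshape(-1,1,2).copy(),(4,4),(-1,-1),(3,50,.01)).reshape(-1,2);print((c*1.5).round(1).tolist())
W=np.array([topl(im,p,.016)[:2] for p in c]);print(W.round(4).tolist(),[np.linalg.norm(W[i]-W[i-1]).round(4) for i in range(4)])
M=np.array([(-.042,.082),(.042,.082),(.042,-.082),(-.042,-.082)])
f=lambda v:((M@np.array([[np.cos(v[2]),np.sin(v[2])],[-np.sin(v[2]),np.cos(v[2])]])+v[:2])-W).ravel()
r=least_squares(f,[.52,-.3,-.17]);v=r.x;print("holder",v[:2].round(4),np.degrees(v[2]).round(2),"res",r.fun.round(4))
ry=np.array([-np.sin(v[2]),np.cos(v[2])]);P=v[:2]-.04*ry;B=v[:2]+.05*ry;print("pocket",P.round(4),"button",B.round(4))
print("pocket rim img",topl(im,(382/1.5,212.5/1.5),.016).round(4), [topl(im,(x/1.5,y/1.5),.016).round(4).tolist() for x,y in((352,212.5),(412,212.5))])
for z in(.08,.085,.09,.095,.1):print(z,(proj(im,[*B,z])*1.5).round(1),end=" ")
R_=R.from_rotvec(s["tool_rot"]).as_matrix();print("\ntool y deg",np.degrees(np.arctan2(R_[1,1],R_[0,1])),R_[:,2].round(4))
E
python3 m.py
```

```text
[ 0.51076963 -0.35664015  0.2563805 ] [ 0.326491    0.00976754 -4.23228796]
[[327.29998779296875, 37.20000076293945], [449.0, 41.0], [432.0, 269.0], [327.0, 264.0]]
[[0.4967, -0.2049], [0.5799, -0.2211], [0.5462, -0.3815], [0.4645, -0.3638]] [np.float64(0.1621), np.float64(0.0848), np.float64(0.1639), np.float64(0.0836)]
holder [ 0.5218 -0.2928] -11.65 res [ 0.0006  0.0009 -0.0004  0.0001  0.0002 -0.0001 -0.0004 -0.0009]
pocket [ 0.5137 -0.332 ] button [ 0.5319 -0.2439]
pocket rim img [ 0.5143 -0.3308  0.016 ] [[0.4915, -0.327, 0.016], [0.537, -0.3346, 0.016]]
0.08 [387.1  74.2] 0.085 [387.2  72.9] 0.09 [387.3  71.5] 0.095 [387.4  70. ] 0.1 [387.4  68.5] 
tool y deg -9.433859932071028 [ 0.     0.001 -1.   ]
```

The arm was still settling between the two readings, and my corner pixels came from the older picture. I'll repeat the measurement at rest, taking the corners from the new picture itself.

>>> {"api": "jog_arm", "payload": {"rows": [{"tx": 0,"ty": 0,"tz": 0,"rx": 0,"ry": 0,"rz": -2,"grip": 1},{"tx": 0,"ty": 0,"tz": 0,"rx": 0,"ry": 0,"rz": -2,"grip": 1},{"tx": 0,"ty": 0,"tz": 0,"rx": 0,"ry": 0,"rz": -2,"grip": 1},{"tx": 0,"ty": 0,"tz": 0,"rx": 0,"ry": 0,"rz": -2,"grip": 1}]}}

```text
time_s: 5.9
tool_pos: [0.5105, -0.3583, 0.2563]
tool_rot: [2.433, 1.987, -0.0]
contact_force: [1.2, -0.5, -3.5]
gripper_width: 0.0411
grip_force: 27.9
```

```bash
python3 - <<'E'
t=open('m.py').read()
a=t.index("c=np.array");b=t.index("W=np")
t=t[:a]+'''save(im,"w3.png",f=1.5)
m=(g<95).astype(np.uint8)*255;m[:,:180]=0;m[:,330:]=0;m[:8]=0;m[195:]=0
m=cv2.morphologyEx(m,cv2.MORPH_OPEN,np.ones((3,3)))
cs=max(cv2.findContours(m,0,1)[0],key=cv2.contourArea);cs=cv2.convexHull(cs)
q=cs;e=2.
while len(q)>4:q=cv2.approxPolyDP(cs,e,True);e+=.5
q=q.reshape(-1,2);print((q*1.5).tolist());q=q[np.argsort(q[:,1])]
c=np.array([min(q[:2],key=lambda p:p[0]),max(q[:2],key=lambda p:p[0]),max(q[2:],key=lambda p:p[0]),min(q[2:],key=lambda p:p[0])],float)
'''+t[b:]
t=t.replace('W=np','print(s["time_s"],s["qd"].round(3) if hasattr(s["qd"],"round") else 0);W=np',1)
open('m.py','w').write(t)
E
python3 m.py
```

```text
[ 0.51049813 -0.35843202  0.25631514] [ 0.39683718  0.56500902 -3.24716981]
[[393.0, 12.0], [430.5, 277.5], [348.0, 291.0], [321.0, 37.5]]
5.95 [ 0.004  0.001 -0.001  0.001 -0.001  0.002 -0.   ]
[[0.4979, -0.2058], [0.55, -0.2003], [0.5429, -0.3914], [0.4757, -0.3892]] [np.float64(0.1848), np.float64(0.0524), np.float64(0.1912), np.float64(0.0673)]
holder [ 0.5166 -0.2967] -3.61 res [-0.018  -0.0064  0.0137 -0.0172  0.0104  0.0102 -0.0062  0.0134]
pocket [ 0.5141 -0.3366] button [ 0.5198 -0.2468]
pocket rim img [ 0.5152 -0.3329  0.016 ] [[0.4926, -0.3283, 0.016], [0.5378, -0.3375, 0.016]]
0.08 [360.1  80.6] 0.085 [359.7  79.4] 0.09 [359.3  78.1] 0.095 [358.8  76.8] 0.1 [358.4  75.5] 
tool y deg -11.544354669402757 [ 0. -0. -1.]
```

View pics/w3.png

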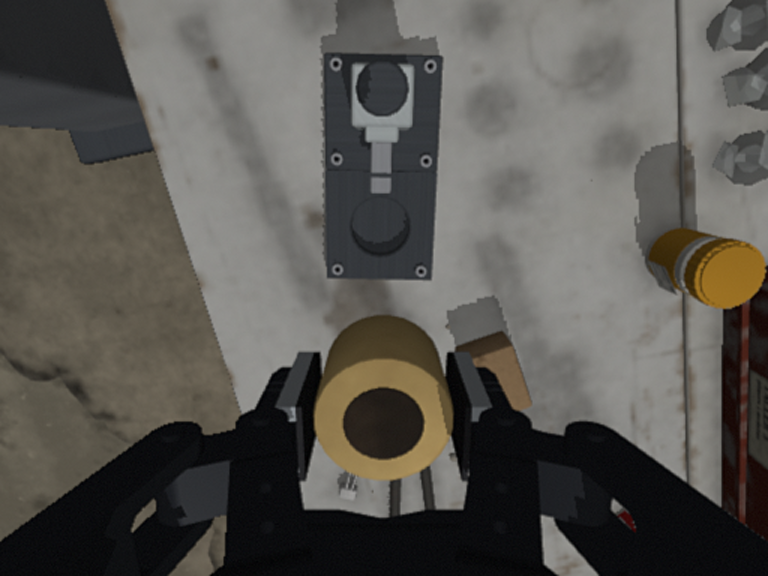

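At rest the picture shows plate corners at (324,53), (443,56), (431,280) and (326,278). The pocket rim is centred at (380,225), the button top at (382,89), and the held mould's top at (383,422).

```bash
python3 - <<'E'
t=open('m.py').read()
a=t.index("save(im");b=t.index("W=np")
t=t[:a]+'c=np.array([(324,53),(443,56),(431,280),(326,278)],float)/1.5\n'+t[b:]
t=t.replace("382/1.5,212.5/1.5","380/1.5,225/1.5").replace("(352,212.5),(412,212.5)","(350,225),(410.5,225),(380,195),(380,255)")
t+='print("mould top",topl(im,(383.5/1.5,422/1.5),.2567),[topl(im,(x/1.5,422/1.5),.2567).round(4).tolist() for x in(314.5,452)])\n'
open('m.py','w').write(t)
E
python3 m.py
```

```text
[ 0.5104256  -0.35855503  0.25628824] [-0.87763561 -0.50623012 -3.36540369]
[[0.4977, -0.2158], [0.5791, -0.2343], [0.543, -0.3937], [0.4608, -0.3752]] [np.float64(0.1636), np.float64(0.0835), np.float64(0.1634), np.float64(0.0842)]
holder [ 0.5201 -0.3048] -12.86 res [-0.0002  0.0004  0.0002  0.0002 -0.0001 -0.0004  0.0001 -0.0001]
pocket [ 0.5112 -0.3438] button [ 0.5313 -0.256 ]
pocket rim img [ 0.5118 -0.3421  0.016 ] [[0.489, -0.3375, 0.016], [0.5349, -0.3469, 0.016], [0.5164, -0.3197, 0.016], [0.507, -0.3654, 0.016]]
0.08 [382.4  92.8] 0.085 [382.4  91.8] 0.09 [382.4  90.8] 0.095 [382.4  89.7] 0.1 [382.4  88.6] 
tool y deg -11.55685858941984 [ 0.e+00 -1.e-04 -1.e+00]
mould top [ 0.50993125 -0.3626785   0.2567    ] [[0.49, -0.3586, 0.2567], [0.5297, -0.3667, 0.2567]]
```

>>> {"api": "jog_arm", "payload": {"rows": [{"tx": 0.001,"ty": 0.018,"tz": 0,"rx": 0,"ry": 0,"rz": -1.3,"grip": 1},{"tx": 0.001,"ty": 0.018,"tz": -0.05,"rx": 0,"ry": 0,"rz": -1.3,"grip": 1},{"tx": 0.001,"ty": 0.018,"tz": -0.1,"rx": 0,"ry": 0,"rz": -1.3,"grip": 1},{"tx": 0.001,"ty": 0.018,"tz": -0.14,"rx": 0,"ry": 0,"rz": -1.3,"grip": 1},{"tx": 0.001,"ty": 0.018,"tz": -0.17,"rx": 0,"ry": 0,"rz": -1.3,"grip": 1},{"tx": 0.001,"ty": 0.018,"tz": -0.185,"rx": 0,"ry": 0,"rz": -1.3,"grip": 1},{"tx": 0.001,"ty": 0.018,"tz": -0.19,"rx": 0,"ry": 0,"rz": -1.3,"grip": 1},{"tx": 0.001,"ty": 0.018,"tz": -0.19,"rx": 0,"ry": 0,"rz": -1.3,"grip": 1}]}}

```text
time_s: 6.8
tool_pos: [0.5116, -0.341, 0.0666]
tool_rot: [2.456, 1.958, -0.0]
contact_force: [-0.4, -0.7, -3.5]
gripper_width: 0.0409
grip_force: 27.9
```

>>> {"api": "jog_arm", "payload": {"rows": [{"tx": 0,"ty": 0,"tz": 0,"rx": 0,"ry": 0,"rz": 0,"grip": 1},{"tx": 0,"ty": 0,"tz": 0,"rx": 0,"ry": 0,"rz": 0,"grip": 1}]}}

```text
time_s: 7.0
tool_pos: [0.5122, -0.3411, 0.0678]
tool_rot: [2.454, 1.957, 0.001]
contact_force: [-0.3, -0.5, -3.0]
gripper_width: 0.0409
grip_force: 27.9
```

```bash
python3 - <<'E'
from h import *
im=cam("wrist");s=sensors.read_state();print(s["tool_pos"],s["tool_rot"],s["contact_force"])
save(im,"w4.png",f=1.5)
z=s["tool_pos"][2]-.0376
for q in([.5112,-.3438,.016],[.5112,-.3438,z+.038]):print((proj(im,q)*1.5).round(1))
E
```

```text
[ 0.51208513 -0.34096369  0.06768446] [2.45456705e+00 1.95742422e+00 1.36125683e-03] [ 0.48148623  0.23704583 -2.6401245 ]
[381.4 345.9]
[381.4 417.6]
```

View pics/w4.png

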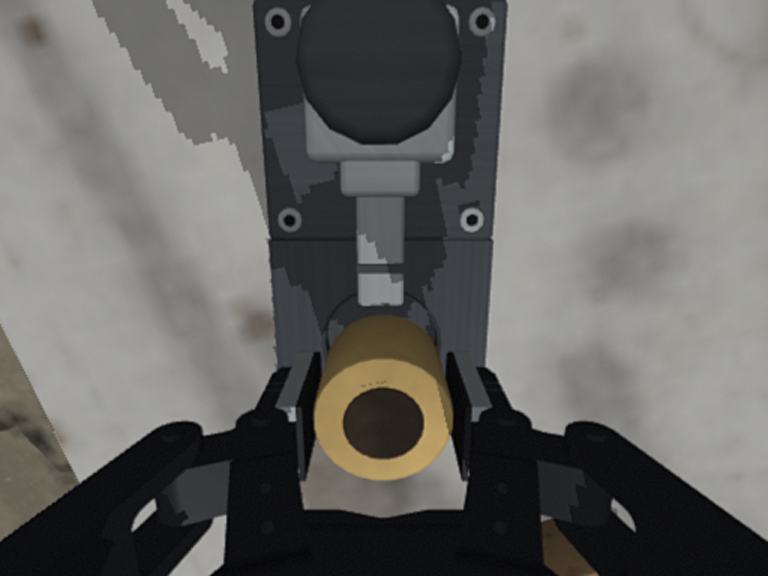

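The mould hangs about 14 mm above the rim. The pocket's +y edge shows at row 292 (sides near x=328 and 440), and the mould's underside +y edge at row 316 (x=383). I'll compare the two in the same picture.

```bash
python3 - <<'E'
from h import *
im=cam("wrist");s=sensors.read_state();P=s["tool_pos"];z=P[2]-.0376
a=np.radians(-12.9);rx=np.array([np.cos(a),np.sin(a)]);ry=np.array([-np.sin(a),np.cos(a)])
pe=topl(im,(383/1.5,292/1.5),.016)[:2];me=topl(im,(383/1.5,315.5/1.5),z)[:2]
pc=pe-.0225*ry;mc=me-.021*ry;print(z,"pocket",pc,"mould",mc,"delta y'",(pc-mc)@ry,"x'",(pc-mc)@rx)
mt=topl(im,(383.5/1.5,422/1.5),z+.038)[:2];print("mould via top",mt)
sl=topl(im,(328/1.5,335/1.5),.016);sr=topl(im,(440/1.5,335/1.5),.016);print("sides",sl,sr,(sl+sr)/2)
# enlarged region for exact rows
g=cv2.cvtColor(im["pixels"],cv2.COLOR_RGB2GRAY)
print("col 238 rows",list(enumerate(g[188:220,236].tolist(),188)))
E
```

```text
0.029858032843703287 pocket [ 0.51173775 -0.34365632] mould [ 0.51100933 -0.34668384] delta y' 0.003113734231926665 x' 3.414049330447645e-05
mould via top [ 0.5113858  -0.34532673]
sides [ 0.49148378 -0.3342901   0.016     ] [ 0.53489231 -0.34422076  0.016     ] [ 0.51318804 -0.33925543  0.016     ]
col 238 rows [(188, 41), (189, 41), (190, 41), (191, 42), (192, 39), (193, 42), (194, 41), (195, 36), (196, 26), (197, 32), (198, 43), (199, 45), (200, 44), (201, 44), (202, 45), (203, 44), (204, 43), (205, 44), (206, 43), (207, 46), (208, 42), (209, 46), (210, 44), (211, 44), (212, 43), (213, 45), (214, 50), (215, 59), (216, 60), (217, 60), (218, 61), (219, 63)]
```

>>> {"api": "jog_arm", "payload": {"rows": [{"tx": 0.0005,"ty": 0.003,"tz": -0.005,"rx": 0,"ry": 0,"rz": 0,"grip": 1},{"tx": 0.0005,"ty": 0.003,"tz": -0.01,"rx": 0,"ry": 0,"rz": 0,"grip": 1},{"tx": 0.0005,"ty": 0.003,"tz": -0.013,"rx": 0,"ry": 0,"rz": 0,"grip": 1},{"tx": 0.0005,"ty": 0.003,"tz": -0.015,"rx": 0,"ry": 0,"rz": 0,"grip": 1},{"tx": 0.0005,"ty": 0.003,"tz": -0.016,"rx": 0,"ry": 0,"rz": 0,"grip": 1},{"tx": 0.0005,"ty": 0.003,"tz": -0.016,"rx": 0,"ry": 0,"rz": 0,"grip": 1}]}}

```text
time_s: 7.7
tool_pos: [0.5118, -0.3377, 0.05]
tool_rot: [-2.456, -1.958, 0.0]
contact_force: [0.4, -0.1, -4.3]
gripper_width: 0.041
grip_force: 27.9
```

>>> {"api": "jog_arm", "payload": {"rows": [{"tx": 0,"ty": 0,"tz": -0.001,"rx": 0,"ry": 0,"rz": 0,"grip": 1},{"tx": 0,"ty": 0,"tz": -0.002,"rx": 0,"ry": 0,"rz": 0,"grip": 1},{"tx": 0,"ty": 0,"tz": -0.003,"rx": 0,"ry": 0,"rz": 0,"grip": 1},{"tx": 0,"ty": 0,"tz": -0.004,"rx": 0,"ry": 0,"rz": 0,"grip": 1},{"tx": 0,"ty": 0,"tz": -0.004,"rx": 0,"ry": 0,"rz": 0,"grip": 1}]}}

```text
time_s: 8.2
tool_pos: [0.5118, -0.3376, 0.0461]
tool_rot: [-2.456, -1.958, 0.0]
contact_force: [0.6, 0.3, -2.7]
gripper_width: 0.0411
grip_force: 27.9
```

>>> {"api": "jog_arm", "payload": {"rows": [{"tx": 0,"ty": 0,"tz": -0.001,"rx": 0,"ry": 0,"rz": 0,"grip": 1},{"tx": 0,"ty": 0,"tz": -0.002,"rx": 0,"ry": 0,"rz": 0,"grip": 1},{"tx": 0,"ty": 0,"tz": -0.0025,"rx": 0,"ry": 0,"rz": 0,"grip": 1},{"tx": 0,"ty": 0,"tz": -0.003,"rx": 0,"ry": 0,"rz": 0,"grip": 1},{"tx": 0,"ty": 0,"tz": -0.003,"rx": 0,"ry": 0,"rz": 0,"grip": 1}]}}

```text
time_s: 8.7
tool_pos: [0.5119, -0.3376, 0.0438]
tool_rot: [2.456, 1.958, 0.0]
contact_force: [-1.8, 1.0, 4.1]
gripper_width: 0.0408
grip_force: 28.7
```

>>> {"api": "jog_arm", "payload": {"rows": [{"tx": 0,"ty": 0,"tz": 0,"rx": 0,"ry": 0,"rz": 0,"grip": -0.5},{"tx": 0,"ty": 0,"tz": 0,"rx": 0,"ry": 0,"rz": 0,"grip": -0.5},{"tx": 0,"ty": 0,"tz": 0,"rx": 0,"ry": 0,"rz": 0,"grip": -0.5},{"tx": 0,"ty": 0,"tz": 0,"rx": 0,"ry": 0,"rz": 0,"grip": -0.5}]}}

```text
time_s: 9.1
tool_pos: [0.512, -0.3377, 0.0433]
tool_rot: [2.456, 1.958, -0.0]
contact_force: [0.2, -0.7, -0.7]
gripper_width: 0.0638
grip_force: 0.0
```

>>> {"api": "jog_arm", "payload": {"rows": [{"tx": 0,"ty": 0,"tz": 0.01,"rx": 0,"ry": 0,"rz": 0,"grip": -0.5},{"tx": 0,"ty": 0,"tz": 0.03,"rx": 0,"ry": 0,"rz": 0,"grip": -0.5},{"tx": 0,"ty": 0,"tz": 0.07,"rx": 0,"ry": 0,"rz": 0,"grip": -0.5},{"tx": 0,"ty": -0.02,"tz": 0.11,"rx": 0,"ry": 0,"rz": 0,"grip": -0.5},{"tx": 0,"ty": -0.02,"tz": 0.15,"rx": 0,"ry": 0,"rz": 0,"grip": -0.5},{"tx": 0,"ty": -0.02,"tz": 0.16,"rx": 0,"ry": 0,"rz": 0,"grip": -0.5},{"tx": 0,"ty": -0.02,"tz": 0.16,"rx": 0,"ry": 0,"rz": 0,"grip": -0.5},{"tx": 0,"ty": -0.02,"tz": 0.16,"rx": 0,"ry": 0,"rz": 0,"grip": -0.5}]}}

```text
time_s: 9.9
tool_pos: [0.5116, -0.3568, 0.2026]
tool_rot: [-2.455, -1.959, -0.0]
contact_force: [-0.2, -0.2, 0.5]
gripper_width: 0.0644
grip_force: 0.0
```

```bash
python3 - <<'E'
from h import *
im=cam("wrist");s=sensors.read_state();print(s["tool_pos"],s["contact_force"],s["gripper_width"],s["joints"])
save(im,"w5.png",f=1.5)
for z in(.08,.085,.09,.095,.1):print(z,(proj(im,[.5313,-.256,z])*1.5).round(1),end=" ")
print((proj(im,[.5112,-.3438,.044])*1.5).round(1))
E
```

```text
[ 0.51145689 -0.35668487  0.20202673] [-0.04294463  0.21221283 -0.97082647] 0.06405441708384775 [ 0.24634725  0.56742108  0.41137306  1.90492332 -0.32572386  0.73692016
  0.62046297]
0.08 [376.2  84.4] 0.085 [376.  83.] 0.09 [375.9  81.5] 0.095 [375.7  80. ] 0.1 [375.5  78.4] [377.4 252.1]
```

View pics/w5.png

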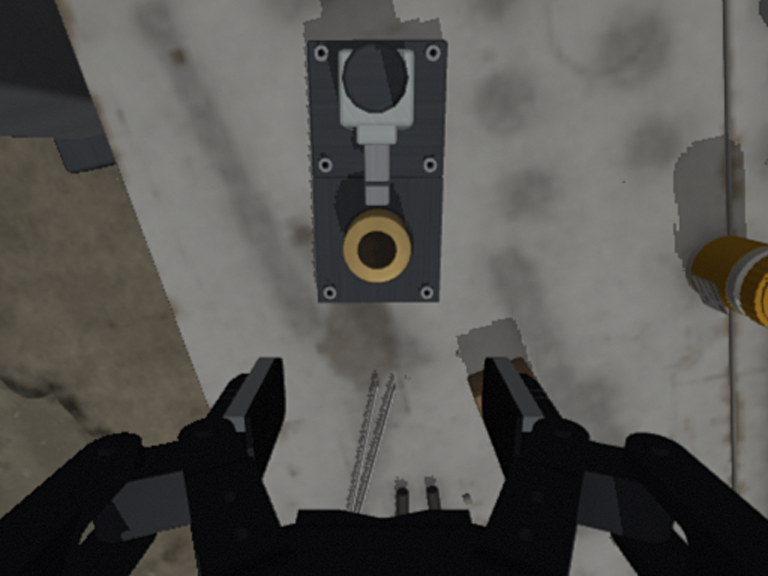

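The mould sits in the pocket at (377,246) with the pawl drawn back. The button top is at (376,77), which matches its predicted axis. Next I'll shut the fingers and approach the button from above.

>>> {"api": "jog_arm", "payload": {"rows": [{"tx": 0.008,"ty": 0.04,"tz": 0,"rx": 0,"ry": 0,"rz": 0,"grip": 1},{"tx": 0.016,"ty": 0.08,"tz": 0,"rx": 0,"ry": 0,"rz": 0,"grip": 1},{"tx": 0.02,"ty": 0.101,"tz": 0,"rx": 0,"ry": 0,"rz": 0,"grip": 1},{"tx": 0.02,"ty": 0.101,"tz": 0,"rx": 0,"ry": 0,"rz": 0,"grip": 1},{"tx": 0.02,"ty": 0.101,"tz": -0.03,"rx": 0,"ry": 0,"rz": 0,"grip": 1},{"tx": 0.02,"ty": 0.101,"tz": -0.05,"rx": 0,"ry": 0,"rz": 0,"grip": 1},{"tx": 0.02,"ty": 0.101,"tz": -0.06,"rx": 0,"ry": 0,"rz": 0,"grip": 1},{"tx": 0.02,"ty": 0.101,"tz": -0.06,"rx": 0,"ry": 0,"rz": 0,"grip": 1}]}}

```text
time_s: 10.75
tool_pos: [0.5307, -0.2569, 0.1413]
tool_rot: [-2.455, -1.956, 0.004]
contact_force: [-0.4, 1.0, 0.0]
gripper_width: 0.0002
grip_force: 0.0
```

>>> {"api": "jog_arm", "payload": {"rows": [{"tx": 0,"ty": 0,"tz": -0.003,"rx": 0,"ry": 0,"rz": 0,"grip": 1},{"tx": 0,"ty": 0,"tz": -0.006,"rx": 0,"ry": 0,"rz": 0,"grip": 1},{"tx": 0,"ty": 0,"tz": -0.009,"rx": 0,"ry": 0,"rz": 0,"grip": 1},{"tx": 0,"ty": 0,"tz": -0.012,"rx": 0,"ry": 0,"rz": 0,"grip": 1},{"tx": 0,"ty": 0,"tz": -0.012,"rx": 0,"ry": 0,"rz": 0,"grip": 1}]}}

```text
time_s: 11.25
tool_pos: [0.5319, -0.2565, 0.1312]
tool_rot: [-2.456, -1.959, -0.0]
contact_force: [0.8, -0.0, -1.2]
gripper_width: 0.0001
grip_force: 0.0
```

>>> {"api": "jog_arm", "payload": {"rows": [{"tx": 0,"ty": 0,"tz": -0.001,"rx": 0,"ry": 0,"rz": 0,"grip": 1},{"tx": 0,"ty": 0,"tz": -0.002,"rx": 0,"ry": 0,"rz": 0,"grip": 1},{"tx": 0,"ty": 0,"tz": -0.003,"rx": 0,"ry": 0,"rz": 0,"grip": 1},{"tx": 0,"ty": 0,"tz": -0.004,"rx": 0,"ry": 0,"rz": 0,"grip": 1},{"tx": 0,"ty": 0,"tz": -0.005,"rx": 0,"ry": 0,"rz": 0,"grip": 1},{"tx": 0,"ty": 0,"tz": -0.006,"rx": 0,"ry": 0,"rz": 0,"grip": 1},{"tx": 0,"ty": 0,"tz": -0.006,"rx": 0,"ry": 0,"rz": 0,"grip": 1}]}}

```text
time_s: 11.95
tool_pos: [0.5318, -0.2566, 0.1251]
tool_rot: [-2.456, -1.959, 0.0]
contact_force: [-0.9, 0.6, 0.6]
gripper_width: -0.0002
grip_force: 0.0
```

>>> {"api": "jog_arm", "payload": {"rows": [{"tx": 0,"ty": 0,"tz": -0.001,"rx": 0,"ry": 0,"rz": 0,"grip": 1},{"tx": 0,"ty": 0,"tz": -0.002,"rx": 0,"ry": 0,"rz": 0,"grip": 1},{"tx": 0,"ty": 0,"tz": -0.003,"rx": 0,"ry": 0,"rz": 0,"grip": 1},{"tx": 0,"ty": 0,"tz": -0.003,"rx": 0,"ry": 0,"rz": 0,"grip": 1}]}}

```text
time_s: 12.35
tool_pos: [0.5318, -0.2566, 0.1221]
tool_rot: [-2.456, -1.958, 0.0]
contact_force: [-0.4, -0.1, 1.0]
gripper_width: 0.0001
grip_force: 0.0
```

>>> {"api": "jog_arm", "payload": {"rows": [{"tx": 0,"ty": 0,"tz": -0.001,"rx": 0,"ry": 0,"rz": 0,"grip": 1},{"tx": 0,"ty": 0,"tz": -0.002,"rx": 0,"ry": 0,"rz": 0,"grip": 1},{"tx": 0,"ty": 0,"tz": -0.003,"rx": 0,"ry": 0,"rz": 0,"grip": 1},{"tx": 0,"ty": 0,"tz": -0.003,"rx": 0,"ry": 0,"rz": 0,"grip": 1}]}}

```text
time_s: 12.75
tool_pos: [0.5321, -0.2568, 0.1198]
tool_rot: [2.456, 1.958, 0.001]
contact_force: [-0.8, 1.2, 8.6]
gripper_width: -0.0001
grip_force: 4.3
```

>>> {"api": "jog_arm", "payload": {"rows": [{"tx": 0,"ty": 0,"tz": -0.0005,"rx": 0,"ry": 0,"rz": 0,"grip": 1},{"tx": 0,"ty": 0,"tz": -0.001,"rx": 0,"ry": 0,"rz": 0,"grip": 1},{"tx": 0,"ty": 0,"tz": -0.001,"rx": 0,"ry": 0,"rz": 0,"grip": 1}]}}

```text
time_s: 13.05
tool_pos: [0.5321, -0.2567, 0.119]
tool_rot: [2.456, 1.958, 0.001]
contact_force: [-1.1, 0.7, 8.7]
gripper_width: -0.0001
grip_force: 4.6
```

>>> {"api": "jog_arm", "payload": {"rows": [{"tx": 0,"ty": 0,"tz": -0.0005,"rx": 0,"ry": 0,"rz": 0,"grip": 1},{"tx": 0,"ty": 0,"tz": -0.001,"rx": 0,"ry": 0,"rz": 0,"grip": 1},{"tx": 0,"ty": 0,"tz": -0.001,"rx": 0,"ry": 0,"rz": 0,"grip": 1}]}}

```text
time_s: 13.35
tool_pos: [0.5321, -0.2567, 0.1179]
tool_rot: [2.456, 1.958, 0.001]
contact_force: [-0.8, 0.2, 7.7]
gripper_width: -0.0002
grip_force: 3.8
```

Force is now falling, so the button is past its peak.

>>> {"api": "jog_arm", "payload": {"rows": [{"tx": 0,"ty": 0,"tz": -0.0005,"rx": 0,"ry": 0,"rz": 0,"grip": 1},{"tx": 0,"ty": 0,"tz": -0.001,"rx": 0,"ry": 0,"rz": 0,"grip": 1},{"tx": 0,"ty": 0,"tz": -0.001,"rx": 0,"ry": 0,"rz": 0,"grip": 1}]}}

```text
time_s: 13.65
tool_pos: [0.5321, -0.2567, 0.1166]
tool_rot: [2.456, 1.958, 0.001]
contact_force: [-0.5, -0.8, 3.2]
gripper_width: 0.0001
grip_force: 1.9
```

>>> {"api": "jog_arm", "payload": {"rows": [{"tx": 0,"ty": 0,"tz": -0.0005,"rx": 0,"ry": 0,"rz": 0,"grip": 1},{"tx": 0,"ty": 0,"tz": -0.0005,"rx": 0,"ry": 0,"rz": 0,"grip": 1}]}}

```text
time_s: 13.85
tool_pos: [0.532, -0.2566, 0.1157]
tool_rot: [2.456, 1.958, 0.0]
contact_force: [0.2, -0.2, 0.5]
gripper_width: 0.0001
grip_force: 0.4
```

>>> {"api": "jog_arm", "payload": {"rows": [{"tx": 0,"ty": 0,"tz": -0.0005,"rx": 0,"ry": 0,"rz": 0,"grip": 1},{"tx": 0,"ty": 0,"tz": -0.0005,"rx": 0,"ry": 0,"rz": 0,"grip": 1}]}}

```text
time_s: 14.05
tool_pos: [0.5317, -0.2565, 0.115]
tool_rot: [-2.456, -1.958, 0.001]
contact_force: [-0.2, 0.0, 0.2]
gripper_width: -0.0002
grip_force: 0.0
```

>>> {"api": "jog_arm", "payload": {"rows": [{"tx": 0,"ty": 0,"tz": 0.01,"rx": 0,"ry": 0,"rz": 0,"grip": 1},{"tx": 0,"ty": 0,"tz": 0.04,"rx": 0,"ry": 0,"rz": 0,"grip": 1},{"tx": 0,"ty": -0.04,"tz": 0.08,"rx": 0,"ry": 0,"rz": 0,"grip": 1},{"tx": -0.02,"ty": -0.08,"tz": 0.09,"rx": 0,"ry": 0,"rz": 0,"grip": 1},{"tx": -0.02,"ty": -0.1,"tz": 0.09,"rx": 0,"ry": 0,"rz": 0,"grip": 1},{"tx": -0.02,"ty": -0.1,"tz": 0.09,"rx": 0,"ry": 0,"rz": 0,"grip": 1},{"tx": -0.02,"ty": -0.1,"tz": 0.09,"rx": 0,"ry": 0,"rz": 0,"grip": 1}]}}

```text
time_s: 14.75
tool_pos: [0.5117, -0.3565, 0.2056]
tool_rot: [-2.457, -1.957, -0.0]
contact_force: [-0.2, 0.5, -0.1]
gripper_width: 0.0
grip_force: 0.0
```

```bash
python3 - <<'E'
from h import *
im=cam("wrist");s=sensors.read_state();print(s["tool_pos"],s["contact_force"],s["time_s"])
save(im,"w6.png",(190,0,320,220),2.5)
E
```

```text
[ 0.51194943 -0.35561091  0.20521807] [ 0.45395424  0.07983466 -0.480332  ] 14.8
```

View pics/w6.png

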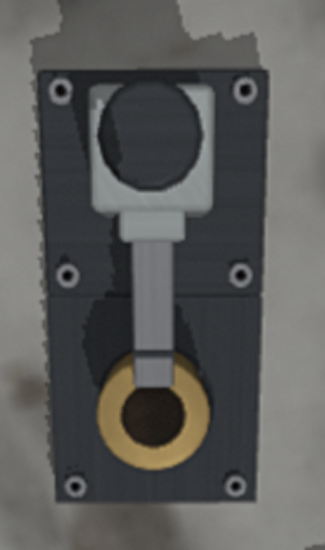

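The crop shows the pawl nose at (153,370), out over the rim of the seated mould at (153,412). The button has stayed down and the arm is clear.

```bash
python3 -c "
from plant import job;print(job.finish_job())"
```

```text
the job is handed in; nothing more can be done
None
```

The brass mould sits home in the pocket with the clamp snapped and the pawl locked over its rim; the job was handed in at about 15 s, and the hand-in call returned no verdict.

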